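# Ready the control jar: probe into its well, double lid on, dust cover off and held

### The job

Get the control jar ready: push the thermometer probe from its rack down into the narrow well beside the jar until its collar rests on the rim. Then lower the nested double lid by the inner lid's knob, cover and all, into the jar's mouth, letting go only once it sits. Lift the outer cover off alone, leaving the inner lid seated and undisturbed, and finish while holding the cover level about 10 cm above where it sat, with the other things on the counter left alone.

Things in the scene. Friction and masses are not known exactly. Their poses are not given: they have to be found in the camera images.
- carrier: Fixed steel carrier: base plate 90 mm (x) x 190 (y) x 8 high, origin at the centre of its underside on the counter, z up. On it stand the control jar (centre y = +50 mm), an open aluminium cup 52 mm outside, 46 mm inside diameter, and the thermometer well (centre y = -50 mm), a thick round tube 26 mm outside with a narrow bore of about 9 mm. Both rims are 88 mm above the counter.
- jar_mouth (a point): Centre of the jar's open mouth, level with its rim (88 mm above the counter); axes as the carrier's. The jar is 75 mm deep inside.
- well_mouth (a point): Centre of the well's bore, level with the tube's rim (88 mm above the counter); axes as the carrier's. The bore is 68 mm deep, and in it sits a stiff rubber plug that slides down with about 3 N of friction and does not come back.
- well_plug (a joint): How far (m) the plug in the well has been pushed down: at 0 its top lies 30 mm below the rim, so the probe dropped in stands 20 to 30 mm proud. With the probe fully home it reads 0.030. It starts between 0 and 0.010 and stops at 0.034.
- rack: Fixed white plastic rack block 50 mm (x) x 90 mm (y) x 70 mm high, origin at the centre of its underside, with two upright 10 mm holes at y = -22 mm and y = +22 mm. The probe hangs in the y = -22 mm hole by its collar; the other hole is empty.
- probe: Thermometer probe, 40 g, loose, upright: origin at the lower tip, z towards the head. Steel rod of 6 mm diameter with rounded tip from z = 0 to 60 mm, steel collar of 18 mm diameter from 60 to 65 mm, plain grey round grip of 14 mm diameter from 65 to 105 mm. When home in the well its tip is 60 mm below the rim.
- inner_lid: Inner lid, about 120 g, loose, grey plastic: origin at the centre of its underside, z up. Plug 42 mm in diameter (chamfered foot) from z = 0 to 14 mm, flange of 54 mm from 14 to 19 mm, round knob of 16 mm from 19 to 46 mm. Seated, its flange lies on the jar's rim and its origin is 14 mm below the rim. It starts upright on the counter, nested in the outer cover.
- outer_cover: Outer cover, about 60 g, white plastic: origin at the centre of its skirt's lower edge, z up. Round skirt 64 mm outside, 58 inside, 17 mm high; top plate (z = 14 to 17 mm) with a 21 mm hole through which the inner lid's knob stands 24 mm proud. It rests loosely on the inner lid's flange, its origin 5 mm above that lid's: raising the knob carries it along, raising its skirt lifts it alone.
- pot_a: Bystander, to be left alone: lidded white sample pot, 58 mm diameter, 71 mm high. Origin at the centre of its underside.
- pot_b: Bystander, to be left alone: lidded white sample pot, 58 mm diameter, 71 mm high. Origin at the centre of its underside.
- pot_c: Bystander, to be left alone: lidded white sample pot, 58 mm diameter, 71 mm high. Origin at the centre of its underside.
- beaker: Bystander, to be left alone: clear open beaker, 68 mm diameter, 90 mm high. Origin at the centre of its underside.
- reagent: Bystander, to be left alone: amber bottle, 60 mm diameter, 130 mm high. Origin at the centre of its underside.
- swab_box: Bystander, to be left alone: cardboard box 50 x 80 x 45 mm. Origin at the centre of its underside.
Things that resemble listed ones, but are neither listed nor needed, are in the scene too. What is shaped like the carrier but pink or turquoise is not meant.

How it is judged:
By the outcome, as a careful person would: the job done as asked, in the order asked, and still so for the second after the job is handed in, while the arm keeps its last pose, push and grip.
It also fails if it takes over 72 s, if anything falls off the work surface, if the arm or the gripper's body presses on something with over 40 N, if the wrist force passes 120 N, or if a joint passes its speed limit or range.

### The arm

A 7-joint arm with a two-finger parallel gripper is mounted at the origin on the work surface. World frame = base frame: x ahead of the robot, y to its left, z up, the work surface at z = 0. Lengths are in m, angles in rad, forces in N, time in s.
With the tool pointing down it reaches from about 0.4 to 0.875 m from the base axis. Payload 19.3 kg.
Tool frame: the origin (TCP) lies midway between the tips of the shut fingers; the grasp point (between the pads) lies 19 mm behind it (tcp_to_grasp is the z of the grasp point in the tool frame, in m); z points along the fingers, y is the line along which they close (so a half turn about z gives the same grasp; the last joint's range is limited). The gripper opens to 85 mm and grips with 20 to 120 N. Pads are 22 mm wide; open, the fingers measure 114 mm over their backs; the gripper's body (76 mm by 85 mm) begins 54 mm behind the grasp point. The pads swing forward as they close: fully open they stand 13 mm farther back than shut.
Start: joints at [-1.391, 0.521, -0.036, 1.599, 0.021, 1.021, -0.113], TCP at [0.155, 0.606, 0.231] pointing down, gripper open.
Joint ranges: [-2.91, 2.91], [-0.3, 2.13], [-1.5, 1.42], [0.17, 2.43], [-1.26, 4.41], [0.16, 1.93], [-2.52, 2.52]. Speed limits (rad/s): [1.89, 1.89, 2.39, 2.39, 3.01, 3.01, 3.01].

### API

Orientations are given as [roll, pitch, yaw] about the fixed x, y, z axes, in that order (R = Rz(yaw) Ry(pitch) Rx(roll)).
In Python, from workcell import * gives the robot as it stands.
- The arm moves only by the tool send_rows, never from a script. Its argument "increments" is a list of rows, each a list of 3 entries, a list of its own where there are three numbers: the shift along the tool's x, y, z in mm, then the turn, a rotation vector about the tool's x, y, z in degrees, then the gripper's target within -1 to 1 (fully open at 1, half-way at 0, shut at -1). In form: [[[x, y, z], [wx, wy, wz], grip], ...]. A call has 1 to 10 rows; each row is the pose to reach, as a shift and turn from the pose commanded when the call began, along the tool's axes at that moment; what a row does not reach only later rows make up. A row lasts 1/10 s, in which the tool goes at most 50 mm and 8.59 degrees, less where a joint would pass 70% of its speed; a pose out of reach is approached as far as the arm can. A call with a gripper value outside its range is refused whole. The fingers move at their own pace and stop on an object; "newtons" is the grip in N (left out, the last holds). Time passes only in rows, so rows that repeat a pose let the fingers close. It gives the time, the measured TCP pose, the force, the opening and the grip force at its end, in the units of the state.
- observe(): the state, without advancing time (a new reading comes with each control period).
- grab_frame(name): name is "side" or "top" or "wrist"; returns the picture (480x640x3 uint8, blue, green, red); there is no depth.
- camera_params(name): a dict with "fovy" (degrees; the focal length in pixels is half the picture's height over the tangent of half this angle, whatever the lens; pixels are square), "cx", "cy" (the principal point, pixels), "distortion" ([k1, k2, p1, p2, k3] as OpenCV has them; the pictures are not rectified), "extrinsics" (4x4, takes a point from world to camera coordinates). Camera axes: x right, y down, z forward; pixel columns grow to the right and rows downward; lengths in m; the calibration is good to about 2 mm. A picture is of the moment at which its call begins: read the wrist's pose just before it. camera_params takes no time and is no camera call; for the wrist camera it gives the pose at the moment of the call.
- job_done(): hands the job in; it is judged then, once.
The state is a dict: "clock": time; "qpos": joint angles; "qd": joint speeds; "joint_efforts": joint torques, N m; "position": TCP position; "tool_rot": TCP orientation; "force": force on the tool from outside, world axes, zero at the start; "moment": the same for the moment, N m; "grip_width": finger opening in m; "finger_force": force on a finger pad.
Only numpy, scipy, OpenCV 4.12 (cv2) and the standard library are available. Lean on these libraries where they do the work, as an engineer would, in place of code of your own. Each camera call takes 0.05 s, during which the arm holds its last target. There are 200 camera calls.

## Working session

There is one attempt and no reset: what is moved stays moved. The work goes in short steps, Python scripts to look and compute and a tool call to move; the robot and the scene stay as the last step left them, time stands still between calls to the robot, and variables do not carry over. Pictures are saved under pics/ and viewed, at most 10 in all, crops included, and the job is handed in when it is done.

Besides the shell and the picture viewer there is one more tool, called by a JSON object that holds its "op" and its "data", one argument or row to a line. send_rows: Moves the arm, as the interface text tells. Its arguments: {"type":"object","properties":{"increments":{"type":"array"},"newtons":{"type":"number"}},"required":["increments"]}

```bash
ls; mkdir -p pics; python3 - <<'E'
from workcell import *
import cv2
print(observe())
for n in ("top","side"):
    cv2.imwrite(f"pics/{n}0.png",grab_frame(n)); p=camera_params(n); print(n,p)
E
```

```text
pics
{'clock': 0.0, 'qpos': array([-1.39115006,  0.52203624, -0.03634293,  1.60000738,  0.02119146,
        1.02111436, -0.11277799]), 'qd': array([-2.02998832e-03,  1.48794114e-03, -7.24061548e-04,  7.44635188e-04,
        5.36203080e-04,  3.15760212e-04, -2.00612852e-05]), 'joint_efforts': array([ 1.13726178e-04, -9.27119780e+01,  1.98019199e+00, -3.69927263e+01,
        1.78764848e-02,  8.13331601e-03,  2.96864425e-05]), 'position': array([0.15447414, 0.60525055, 0.23071194]), 'tool_rot': array([-3.14041406e+00,  7.01441548e-05,  2.89176745e+00]), 'force': array([ 0.4179002 , -0.40133227, -0.20797301]), 'moment': array([-0.06170657, -0.0435956 , -0.02494929]), 'finger_force': 0.0, 'grip_width': 0.08538039606645731}
top {'fovy': 57.761833640553625, 'cx': 319.1423187715732, 'cy': 246.3734675135472, 'distortion': array([-0.05029405,  0.        ,  0.        ,  0.        ,  0.        ]), 'extrinsics': array([[-0.00488155, -0.99981453,  0.01862979, -0.00430773],
       [-0.99380854,  0.0027826 , -0.11107135,  0.48686462],
       [ 0.11099891, -0.01905665, -0.9936378 ,  1.06811601],
       [ 0.        ,  0.        ,  0.        ,  1.        ]])}
side {'fovy': 42.33905263844829, 'cx': 323.57409334727254, 'cy': 238.43718294889982, 'distortion': array([0.02831616, 0.        , 0.        , 0.        , 0.        ]), 'extrinsics': array([[ 0.63904329,  0.76886566, -0.0216624 , -0.30534   ],
       [ 0.41611336, -0.3692648 , -0.83095919, -0.12504875],
       [-0.64689515,  0.52200488, -0.55591147,  1.87049887],
       [ 0.        ,  0.        ,  0.        ,  1.        ]])}
```

View pics/top0.png

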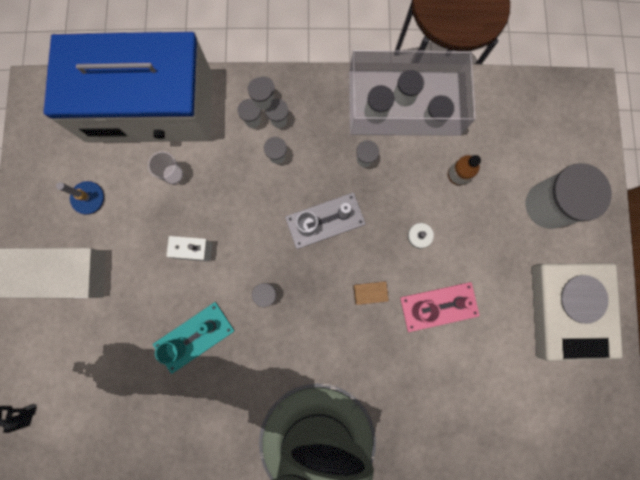

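View pics/side0.png

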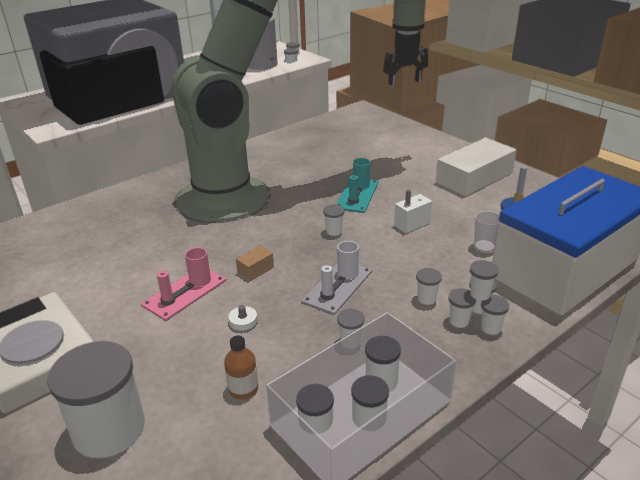

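Top: silver carrier at about (325,220), with the jar at (307,222) and the well at (345,208). The rack is at (187,247) with the probe near (195,247), and the lids are at (421,235). The side view agrees. I'll enlarge these next.

```bash
python3 - <<'E'
import cv2,numpy as np
t=cv2.imread("pics/top0.png");s=cv2.imread("pics/side0.png")
def c(im,x,y,w,h,W,H): return cv2.resize(im[y:y+h,x:x+w],(W,H),interpolation=cv2.INTER_CUBIC)
A=c(t,160,220,50,50,300,300);B=c(t,280,185,90,67,500-100,300);
B=c(t,280,185,83,50,498,300)
C=c(t,400,210,50,50,300,300);D=c(s,385,180,83,50,498,300)
im=np.vstack([np.hstack([A,B]),np.hstack([C,D])]);print(im.shape)
cv2.imwrite("pics/m0.png",im)
E
```

```text
(600, 798, 3)
```

View pics/m0.png

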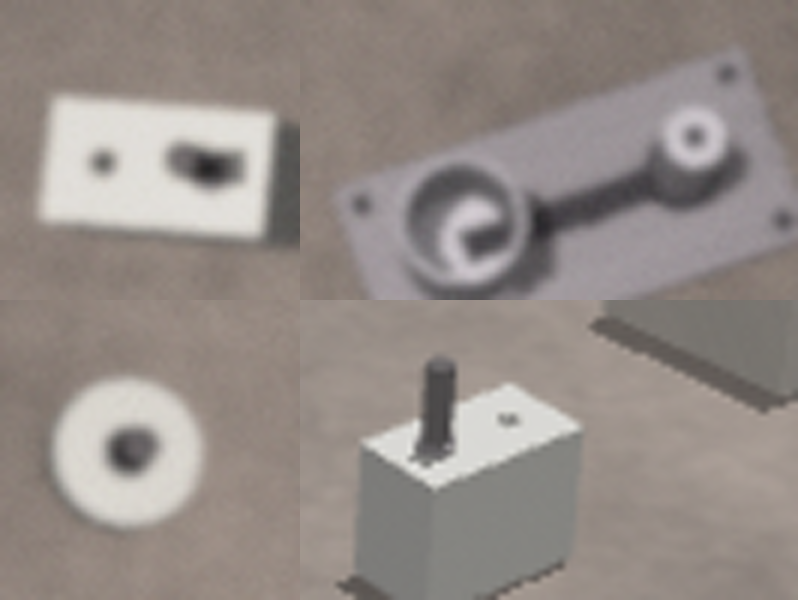

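Enlarged crops: empty rack hole at (102,162) and rack top centre at (157,167). Well bore is at (694,137), jar rim centre at (466,218) and cover centre at (127,452). The probe stands over the right-hand hole.

```bash
cat > h.py <<'E'
from workcell import *
import cv2, numpy as np
from scipy.spatial.transform import Rotation as R
def K(p):
    f=240/np.tan(np.radians(p["fovy"]/2)); return np.array([[f,0,p["cx"]],[0,f,p["cy"]],[0,0,1]])
def ray(p,px,z):
    """world point at height z seen at pixel px"""
    n=cv2.undistortPoints(np.array([[px]],float),K(p),p["distortion"])[0,0]
    E=np.array(p["extrinsics"]); r=E[:3,:3].T; o=-r@E[:3,3]; d=r@np.array([n[0],n[1],1])
    return o+d*(z-o[2])/d[2]
def proj(p,P):
    E=np.array(p["extrinsics"]); P=np.atleast_2d(np.array(P,float))
    return cv2.projectPoints(P,cv2.Rodrigues(E[:3,:3])[0],E[:3,3],K(p),p["distortion"])[0][:,0]
def go(target,yaw,s=None):
    """tool-frame shift(mm), rotvec(deg) to reach pointing-down pose"""
    s=s or observe(); T=R.from_euler("xyz",s["tool_rot"])
    sh=T.inv().apply(np.array(target)-s["position"])*1000
    rv=(T.inv()*R.from_euler("xyz",[np.pi,0,yaw])).as_rotvec(degrees=True)
    return np.round(sh,1),np.round(rv,2)
E
python3 - <<'E'
from h import *
p=camera_params("top")
f=lambda x0,y0,X,Y,z:ray(p,(x0+(X+.5)/6-.5,y0+(Y+.5)/6-.5),z)
rc=[f(160,220,*q,.07) for q in [(52,95),(275,112),(265,240),(38,222)]]
c=np.mean(rc,0); e=f(160,220,102,162,.07)
print("rack",c,"hole",e,"probe",2*c-e, np.linalg.norm(e-c))
d=(rc[0]+rc[3]-rc[1]-rc[2]); print("rack yaw of +y",np.degrees(np.arctan2(-d[0],d[1])),[np.linalg.norm(rc[i]-rc[(i+1)%4]) for i in range(4)])
w=f(280,185,394,137,.088); j=f(280,185,166,218,.088); print("well",w,"jar",j,np.linalg.norm(w-j))
d=j-w;print("yaw",np.degrees(np.arctan2(-d[0],d[1])))
print("lid",f(400,210,127,152,.022))
pw=camera_params("wrist");print(pw["fovy"],pw["cx"],pw["cy"]);
s=observe();E=np.array(pw["extrinsics"]);o=-E[:3,:3].T@E[:3,3]
T=R.from_euler("xyz",s["tool_rot"]);print("cam in tool",T.inv().apply(o-s["position"]),"\n",(E[:3,:3]@T.as_matrix()).round(3))
print(TCP if 'TCP' in dir() else '', [k for k in dir() if 'tcp' in k.lower()])
t=2*c-e
for yaw in(s["tool_rot"][2],): print(go([t[0],t[1],.231],yaw))
E
```

```text
rack [0.48039714 0.31675563 0.07      ] hole [0.48251379 0.33918844 0.07      ] probe [0.47828049 0.29432281 0.07      ] 0.022532450306968415
rack yaw of +y -4.60271128083288 [np.float64(0.09086499043016132), np.float64(0.051837868188471366), np.float64(0.09203069436733587), np.float64(0.051637732746839)]
well [ 0.57413709 -0.06826649  0.088     ] jar [0.54138668 0.02313368 0.088     ] 0.09709058202392098
yaw 19.713559498696057
lid [ 0.51614952 -0.26608359  0.022     ]
70.52944511128936 318.86120067002275 235.81278722006027
cam in tool [ 0.07352077  0.0010303  -0.14392864] 
 [[ 0.     1.     0.   ]
 [-0.957  0.    -0.289]
 [-0.289 -0.     0.957]]
 ['tcp_to_grasp']
(array([-3.906e+02, -2.213e+02,  1.000e-01]), array([-0.06,  0.01, -0.  ]))
```

{"op": "send_rows", "data": {
  "increments": [
    [[-391,-221,25],[0,0,0],1],
    [[-391,-221,25],[0,0,0],1],
    [[-391,-221,25],[0,0,0],1],
    [[-391,-221,25],[0,0,0],1],
    [[-391,-221,25],[0,0,0],1],
    [[-391,-221,25],[0,0,0],1],
    [[-391,-221,25],[0,0,0],1],
    [[-391,-221,25],[0,0,0],1],
    [[-391,-221,25],[0,0,0],1],
    [[-391,-221,25],[0,0,0],1]
  ]
}}

```text
clock: 1.1
position: [0.4831, 0.2886, 0.2058]
tool_rot: [-3.139, 0.002, 2.883]
force: [-0.9, 1.9, -0.6]
grip_width: 0.0853
finger_force: 0.0
```

{"op": "send_rows", "data": {
  "increments": [
    [[0,0,0],[0,0,0],0.2],
    [[0,0,0],[0,0,0],0.2],
    [[0,0,0],[0,0,0],0.2],
    [[0,0,0],[0,0,0],0.2],
    [[0,0,0],[0,0,0],0.2]
  ]
}}

```text
clock: 1.6
position: [0.4783, 0.2953, 0.2063]
tool_rot: [3.142, -0.0, 2.893]
force: [0.3, 0.8, -0.2]
grip_width: 0.0515
finger_force: 0.0
```

```bash
python3 - <<'E'
from h import *
s=observe();p=camera_params("wrist");im=grab_frame("wrist");cv2.imwrite("pics/w1.png",im)
print(s["position"],s["tool_rot"],s["grip_width"],s["clock"])
print(repr(np.array(p["extrinsics"]).tolist()))
print(proj(p,[[.478,.294,.115],[.478,.294,.07]]))
E
```

```text
[0.47834116 0.29530658 0.20633804] [ 3.14154627e+00 -6.64297139e-05  2.89277300e+00] 0.05149760901607074 1.6
[[0.24576833105314014, 0.9693285811239628, -0.00017107764852261192, -0.40483575955595136], [0.9281164299745348, -0.23526827710553294, 0.2885285604565357, -0.4051580709261035], [0.2796387309774538, -0.07106996274096296, -0.9574712739990272, 0.2438361182261728], [0.0, 0.0, 0.0, 1.0]]
[[315.56275979 239.2460606 ]
 [316.06271451 223.51859315]]
```

View pics/w1.png

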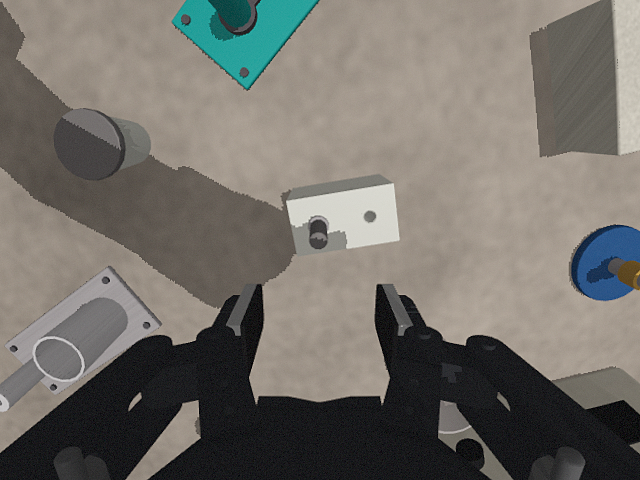

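Wrist view: the probe head is at about (318,241) and its collar at about (319,221), standing in the rack's left hole.

```bash
python3 - <<'E'
from h import *
p=camera_params("wrist")
a=ray(p,(318,241),.115);b=ray(p,(319,222),.073);print(a,b)
m=(a+b)/2
print(go([m[0],m[1],.083],2.8928)); 
E
python3 -c "
import cv2;im=cv2.imread('pics/w1.png');cv2.imwrite('pics/w1c.png',cv2.resize(im[170:270,270:410],(800,571),interpolation=cv2.INTER_CUBIC))"
```

```text
[0.47983188 0.29524443 0.115     ] [0.47667393 0.29680451 0.073     ]
(array([  0.4,   0.7, 123.3]), array([ 0.  , -0.  , -0.01]))
```

View pics/w1c.png

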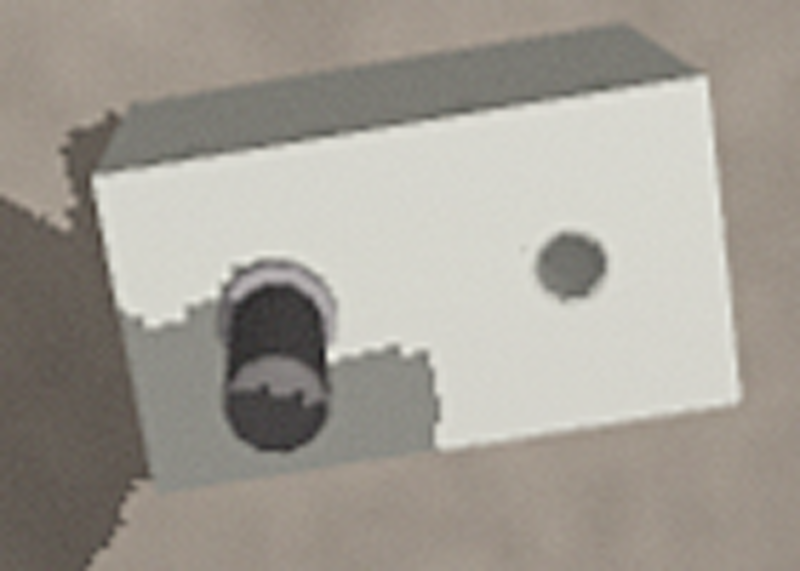

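In the crop, the head centre (277,402) maps to (318.5,240.4), which agrees with my estimate. I'll descend and grip.

{"op": "send_rows", "data": {
  "increments": [
    [[0,0,30],[0,0,0],0.2],
    [[0,0,60],[0,0,0],0.2],
    [[0,0,90],[0,0,0],0.2],
    [[0,0,110],[0,0,0],0.2],
    [[0,0,123],[0,0,0],0.2],
    [[0,0,123],[0,0,0],0.2],
    [[0,0,123],[0,0,0],0.2]
  ]
}}

```text
clock: 2.35
position: [0.479, 0.295, 0.0839]
tool_rot: [3.141, 0.0, 2.892]
force: [0.4, 0.2, 0.7]
grip_width: 0.0513
finger_force: 0.0
```

{"op": "send_rows", "data": {
  "increments": [
    [[0,0,0],[0,0,0],-1],
    [[0,0,0],[0,0,0],-1],
    [[0,0,0],[0,0,0],-1],
    [[0,0,0],[0,0,0],-1],
    [[0,0,0],[0,0,0],-1],
    [[0,0,0],[0,0,0],-1],
    [[0,0,0],[0,0,0],-1],
    [[0,0,0],[0,0,0],-1]
  ],
  "newtons": 60
}}

```text
clock: 3.15
position: [0.4791, 0.295, 0.0841]
tool_rot: [3.141, 0.001, 2.892]
force: [-1.3, 0.6, 7.7]
grip_width: 0.0125
finger_force: 58.4
```

{"op": "send_rows", "data": {
  "increments": [
    [[0,0,-20],[0,0,0],-1],
    [[0,0,-50],[0,0,0],-1],
    [[0,0,-90],[0,0,0],-1],
    [[0,0,-110],[0,0,0],-1],
    [[0,0,-120],[0,0,0],-1],
    [[0,0,-120],[0,0,0],-1],
    [[0,0,-120],[0,0,0],-1]
  ]
}}

```text
clock: 3.85
position: [0.4783, 0.2946, 0.2023]
tool_rot: [-3.141, -0.001, 2.892]
force: [0.3, 0.0, -1.3]
grip_width: 0.012
finger_force: 58.5
```

```bash
python3 - <<'E'
from h import *
print(go([.574,-.068,.18],2.8928)); 
E
```

```text
(array([-182.3, -327.7,   22.5]), array([-0.05, -0.04, -0.06]))
```

{"op": "send_rows", "data": {
  "increments": [
    [[-182,-328,0],[0,0,0],-1],
    [[-182,-328,0],[0,0,0],-1],
    [[-182,-328,0],[0,0,0],-1],
    [[-182,-328,0],[0,0,0],-1],
    [[-182,-328,0],[0,0,0],-1],
    [[-182,-328,0],[0,0,0],-1],
    [[-182,-328,0],[0,0,0],-1],
    [[-182,-328,0],[0,0,0],-1],
    [[-182,-328,0],[0,0,0],-1],
    [[-182,-328,0],[0,0,0],-1]
  ]
}}

```text
clock: 4.85
position: [0.5734, -0.0681, 0.2019]
tool_rot: [-3.141, -0.002, 2.891]
force: [-0.6, 0.0, -0.3]
grip_width: 0.0123
finger_force: 58.5
```

{"op": "send_rows", "data": {
  "increments": [
    [[0,0,16],[0,0,0],-1],
    [[0,0,16],[0,0,0],-1],
    [[0,0,16],[0,0,0],-1],
    [[0,0,16],[0,0,0],-1],
    [[0,0,16],[0,0,0],-1]
  ]
}}

```text
clock: 5.35
position: [0.5742, -0.0677, 0.1878]
tool_rot: [3.141, 0.001, 2.892]
force: [0.3, -0.5, -0.2]
grip_width: 0.0122
finger_force: 58.5
```

```bash
python3 - <<'E'
from h import *
s=observe();p=camera_params("wrist");im=grab_frame("wrist")
print(s["position"],s["tool_rot"],s["grip_width"],s["clock"])
t=s["position"]+[0,0,-.074]
print("tip expected",t,proj(p,t)); print("well expected",proj(p,[.5741,-.0683,.088]))
side=grab_frame("side"); ps=camera_params("side"); q=proj(ps,t)[0]; print("side tip",q)
x,y=int(q[0])-30,int(q[1])-20
a=cv2.resize(im[130:330,240:400],(480,600),interpolation=cv2.INTER_CUBIC)
print(x,y)
b=cv2.resize(side[y-40:y+60,x:x+53],(318,600),interpolation=cv2.INTER_CUBIC)
cv2.imwrite("pics/w2.png",np.hstack([a,b]))
E
```

```text
[ 0.57418475 -0.06774092  0.18777169] [3.14146124e+00 5.88758778e-04 2.89220541e+00] 0.01216373732811831 5.35
tip expected [ 0.57418475 -0.06774092  0.11377169] [[317.3228665  246.85039302]]
well expected [[316.72513661 235.91781259]]
side tip [326.68985518 258.06454199]
296 238
```

View pics/w2.png

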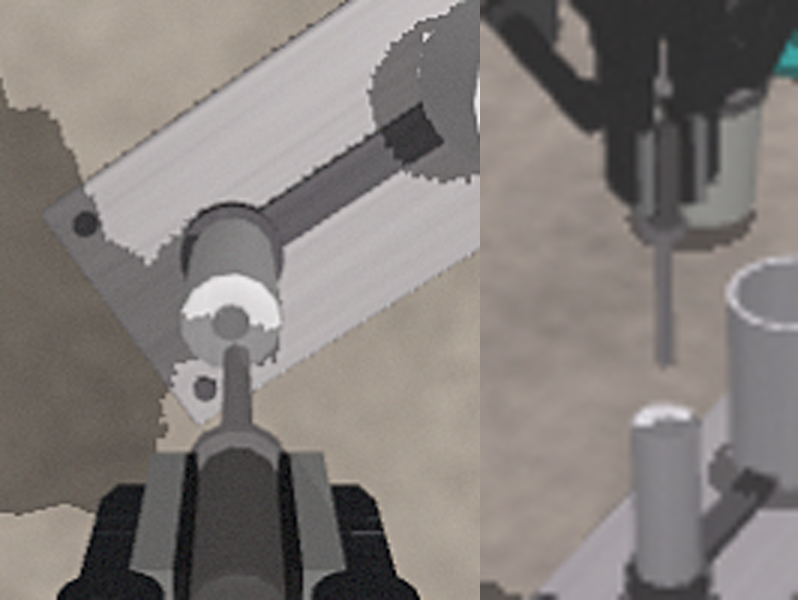

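The left crop shows the well bore centre at (231,322), which is (317,237), and the rod tip centre at about (236,358), which is (318.7,249). The side crop shows the probe hanging upright above the well.

```bash
python3 - <<'E'
from h import *
p=camera_params("wrist");s=observe()
w=ray(p,(240+231.5/3-.5,130+322.5/3-.5),.088)
t=ray(p,(240+236.5/3-.5,130+357.5/3-.5),.1168)
c=ray(p,(240+237.5/3-.5,130+455/3-.5),.1788)
ps=camera_params("side")
print(w,t,c)
T=R.from_euler("xyz",s["tool_rot"])
print("shift tip->well",T.inv().apply(np.r_[(w-t)[:2],0])*1000)
print("side px well",proj(ps,w),"tip",proj(ps,np.r_[t[:2],.1138]), "crop",[(proj(ps,q)[0]-[296,198])*6 for q in (w,np.r_[t[:2],.1138])])
E
```

```text
[ 0.57481844 -0.06873383  0.088     ] [ 0.57451147 -0.06731645  0.1168    ] [ 0.57025216 -0.06595749  0.1788    ]
shift tip->well [-6.47733896e-01 -1.29755140e+00  1.65078822e-04]
side px well [[326.74802518 267.54305186]] tip [[326.92642038 258.04500886]] crop [array([184.48815107, 417.25831119]), array([185.55852229, 360.27005316])]
```

{"op": "send_rows", "data": {
  "increments": [
    [[-0.6,-1.2,10],[0,0,0],-1],
    [[-0.6,-1.2,20],[0,0,0],-1],
    [[-0.6,-1.2,22],[0,0,0],-1],
    [[-0.6,-1.2,22],[0,0,0],-1],
    [[-0.6,-1.2,22],[0,0,0],-1]
  ]
}}

```text
clock: 5.95
position: [0.5743, -0.0694, 0.1653]
tool_rot: [-3.142, -0.0, 2.892]
force: [1.0, 0.4, 0.3]
grip_width: 0.0126
finger_force: 58.5
```

```bash
python3 - <<'E'
from h import *
im=grab_frame("wrist");side=grab_frame("side")
a=cv2.resize(im[190:270,285:349],(480,600),interpolation=cv2.INTER_CUBIC)
b=cv2.resize(side[225:300,306:346],(320,600),interpolation=cv2.INTER_CUBIC)
cv2.imwrite("pics/w3.png",np.hstack([a,b]))
E
```

```text
(no output)
```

View pics/w3.png

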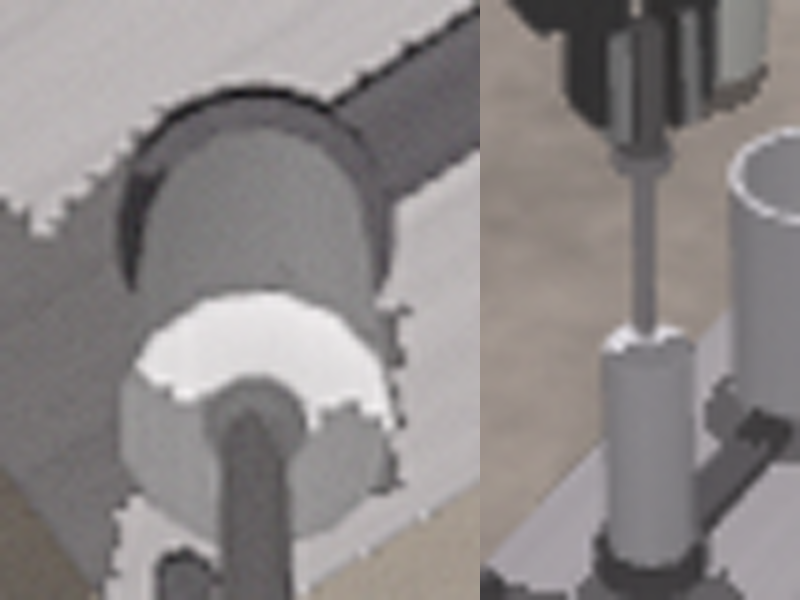

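Bore centre at (254,425) and rod axis at x=254. The tip is about 0.5 mm too far along tool +x, so I'll correct that and insert.

{"op": "send_rows", "data": {
  "increments": [
    [[-0.5,0,0],[0,0,0],-1],
    [[-0.5,0,4],[0,0,0],-1],
    [[-0.5,0,8],[0,0,0],-1],
    [[-0.5,0,12],[0,0,0],-1],
    [[-0.5,0,16],[0,0,0],-1],
    [[-0.5,0,20],[0,0,0],-1],
    [[-0.5,0,20],[0,0,0],-1]
  ],
  "newtons": 80
}}

```text
clock: 6.75
position: [0.5745, -0.0694, 0.1446]
tool_rot: [-3.141, -0.001, 2.892]
force: [0.3, -0.6, 0.4]
grip_width: 0.0116
finger_force: 77.9
```

{"op": "send_rows", "data": {
  "increments": [
    [[0,0,5],[0,0,0],-1],
    [[0,0,10],[0,0,0],-1],
    [[0,0,15],[0,0,0],-1],
    [[0,0,20],[0,0,0],-1],
    [[0,0,25],[0,0,0],-1],
    [[0,0,30],[0,0,0],-1],
    [[0,0,34],[0,0,0],-1],
    [[0,0,34],[0,0,0],-1]
  ]
}}

```text
clock: 7.55
position: [0.5746, -0.0695, 0.1108]
tool_rot: [-3.141, -0.001, 2.892]
force: [0.1, 0.4, 0.9]
grip_width: 0.0116
finger_force: 78.1
```

{"op": "send_rows", "data": {
  "increments": [
    [[0,0,3],[0,0,0],-1],
    [[0,0,6],[0,0,0],-1],
    [[0,0,8],[0,0,0],-1],
    [[0,0,8],[0,0,0],-1],
    [[0,0,8],[0,0,0],-1]
  ]
}}

```text
clock: 8.05
position: [0.5747, -0.0695, 0.1032]
tool_rot: [-3.142, -0.0, 2.892]
force: [0.2, -0.7, -0.3]
grip_width: 0.0119
finger_force: 78.1
```

{"op": "send_rows", "data": {
  "increments": [
    [[0,0,1],[0,0,0],-1],
    [[0,0,2],[0,0,0],-1],
    [[0,0,2],[0,0,0],-1]
  ]
}}

```text
clock: 8.35
position: [0.5749, -0.0695, 0.1021]
tool_rot: [3.141, 0.001, 2.892]
force: [-4.1, 1.0, 16.7]
grip_width: 0.0117
finger_force: 80.9
```

```bash
python3 - <<'E'
from h import *
print(observe()["force"])
im=grab_frame("wrist");side=grab_frame("side")
a=cv2.resize(im[160:300,264:376],(480,600),interpolation=cv2.INTER_CUBIC)
b=cv2.resize(side[225:300,306:346],(320,600),interpolation=cv2.INTER_CUBIC)
cv2.imwrite("pics/w4.png",np.hstack([a,b]))
E
```

```text
[-4.0894348   0.99552574 16.67737948]
```

View pics/w4.png

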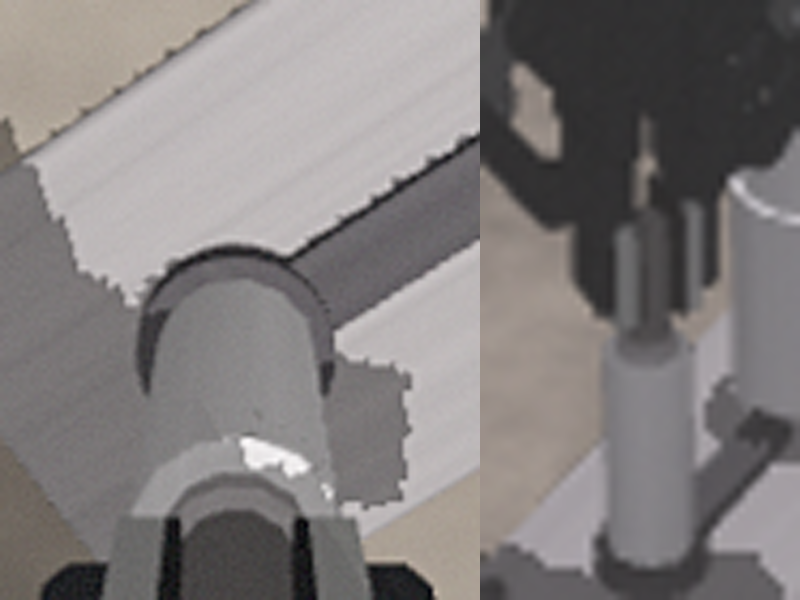

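Collar rests on the rim: contact of about 17 N at the expected depth. Releasing and rising, then moving over the jar.

{"op": "send_rows", "data": {
  "increments": [
    [[0,0,-1.5],[0,0,0],-1],
    [[0,0,-1.5],[0,0,0],0],
    [[0,0,-1.5],[0,0,0],0],
    [[0,0,-1.5],[0,0,0],0],
    [[0,0,-1.5],[0,0,0],0],
    [[0,0,-20],[0,0,0],0],
    [[0,0,-60],[0,0,0],0],
    [[0,0,-100],[0,0,0],0],
    [[0,0,-110],[0,0,0],0],
    [[0,0,-110],[0,0,0],0]
  ],
  "newtons": 30
}}

```text
clock: 9.45
position: [0.5755, -0.0695, 0.2128]
tool_rot: [3.141, 0.003, 2.892]
force: [-0.0, 0.3, -1.3]
grip_width: 0.0427
finger_force: 0.0
```

```bash
python3 - <<'E'
from h import *
print(go([.5415,.0235,.21],2.8928)); 
E
```

```text
(array([56. , 81.7,  2.7]), array([ 0.04,  0.17, -0.06]))
```

{"op": "send_rows", "data": {
  "increments": [
    [[56,82,0],[0,0,0],0],
    [[56,82,0],[0,0,0],0],
    [[56,82,0],[0,0,0],0],
    [[56,82,0],[0,0,0],0],
    [[56,82,0],[0,0,0],0]
  ]
}}

```text
clock: 9.95
position: [0.5407, 0.023, 0.2105]
tool_rot: [-3.141, -0.001, 2.891]
force: [0.5, -0.1, 0.1]
grip_width: 0.0428
finger_force: 0.0
```

```bash
python3 - <<'E'
from h import *
s=observe();p=camera_params("wrist");im=grab_frame("wrist")
print(s["position"],s["tool_rot"])
np.save("pw5.npy",np.array(p["extrinsics"]))
print(proj(p,[[.5415,.0235,.088],[.5749,-.0695,.088],[.5749,-.0695,.133]]))
cv2.imwrite("pics/w5full.png",im)
a=cv2.resize(im[140:340,170:420],(750,600),interpolation=cv2.INTER_CUBIC)
cv2.imwrite("pics/w5.png",a)
E
```

```text
[0.54067281 0.02301516 0.21049014] [-3.14072094e+00 -8.25260965e-04  2.89103254e+00]
[[318.63791173 228.78500019]
 [224.22887411 290.38188098]
 [208.16760936 317.06753204]]
```

View pics/w5.png

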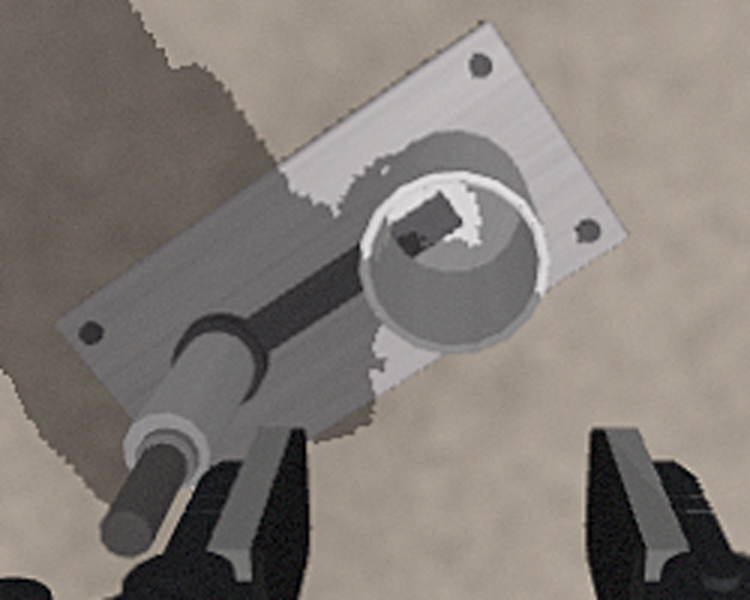

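Jar rim spans x 358–549 and y 171–352, so its centre is (453.5,261.5). The probe collar sits on the well rim at about (166,451).

```bash
python3 - <<'E'
from h import *
p=camera_params("wrist");f=lambda X,Y,z:ray(p,(170+(X+.5)/3-.5,140+(Y+.5)/3-.5),z)
# rim circle fit by rays of extreme points
pts=np.array([f(*q,.088) for q in [(358,262),(549,262),(452,171),(455,352)]])
print(pts.mean(0), np.linalg.norm(pts[0]-pts[1]),np.linalg.norm(pts[2]-pts[3]))
w=f(166,451,.093);print("collar",w,"head",f(127,532,.133),np.linalg.norm((w-pts.mean(0))[:2]))
print(go([.5161,-.2661,.18],2.8928))
E
```

```text
[0.54091083 0.02527891 0.088     ] 0.05184297865158496 0.050932613175207676
collar [ 0.5728855  -0.06697823  0.093     ] head [ 0.57567022 -0.0670373   0.133     ] 0.09764096798870361
(array([ -47.9, -285.9,   30.8]), array([-0.05, -0.04, -0.14]))
```

{"op": "send_rows", "data": {
  "increments": [
    [[-48,-286,0],[0,0,0],0],
    [[-48,-286,0],[0,0,0],0],
    [[-48,-286,0],[0,0,0],0],
    [[-48,-286,0],[0,0,0],0],
    [[-48,-286,0],[0,0,0],0],
    [[-48,-286,0],[0,0,0],0],
    [[-48,-286,0],[0,0,0],0],
    [[-48,-286,30],[0,0,0],0],
    [[-48,-286,30],[0,0,0],0],
    [[-48,-286,30],[0,0,0],0]
  ]
}}

```text
clock: 11.0
position: [0.5162, -0.2654, 0.1812]
tool_rot: [-3.142, -0.001, 2.891]
force: [0.1, 0.1, 0.9]
grip_width: 0.0425
finger_force: 0.0
```

```bash
python3 - <<'E'
from h import *
s=observe();p=camera_params("wrist");im=grab_frame("wrist");cv2.imwrite("pics/w6.png",im)
print(s["position"],s["tool_rot"],s["clock"])
q=proj(p,[s["position"][0],s["position"][1],.022])[0];print("expected",q)
g=cv2.cvtColor(im,cv2.COLOR_BGR2GRAY)
h=cv2.cvtColor(im,cv2.COLOR_BGR2HSV)
m=((g>185)).astype(np.uint8)
n,l,st,c=cv2.connectedComponentsWithStats(m)
for i in range(1,n):
    if st[i,4]>300: print(st[i],c[i])
print(g[int(q[1])-60:int(q[1])+61:8,int(q[0])-72:int(q[0])+73:8])
E
```

```text
[ 0.51617254 -0.26543784  0.18120972] [-3.14158840e+00 -1.40189034e-03  2.89113790e+00] 11.0
expected [317.79933462 217.42476476]
[ 294  184   58   58 1792] [323.69140625 205.89174107]
[[102 104 103 101 100 163 163 162 162 166 163 159 158 153 159 159 157 145
  146]
 [106 106 107 103 104 164 165 162 164 166 166 159 154 155 155 154 156 153
  150]
 [103 106 103 103 102 164 169 161 160 162 160 154 157 156 152 154 154 151
  149]
 [107 108 107 106 107 164 166 161 165 150 159 159 154 158 154 156 152 146
  151]
 [105 106 106 108 106 101 175 227 221 222 223 231 160 154 153 153 149 148
  148]
 [102 106 106 108 107 100 143 219 221 221 222 222 218 150 154 152 150 153
  152]
 [103 108 109 106 102 135 142 222 221 223 220 221 221 197 150 155 151 143
  147]
 [101 102 100 105 107 146 144 219  69  65 132 220 220 218 151 154 148 153
  143]
 [104 103 109 109 102 146 140 219 104 131  72 222 219 218 151 154 147 151
  148]
 [100 101 101 102 106 141 143 145 101  85 137 145 220 200 143 149 147 144
  146]
 [100 103 100  97 101 107 147 143 145 146 148 147 210 151 147 152 145 149
  151]
 [ 98 101 101 103 100 100 104 148 146 147 145 147 154 150 151 154 150 150
  152]
 [101 102  99 102 100 104 105 168 166 158 161 161 155 153 154 159 158 155
  152]
 [ 97 105 103 105 104 104 102 165 162 158 155 158 159 154 160 160 155 152
  148]
 [ 99 101 102 102 103 103  98 164 163 164 163 163 161 154 157 155 154 146
  149]
 [104 100 102 109 102 109 172 165 164 164 161 163 163 158 160 157 158 149
  156]]
```

```bash
python3 - <<'E'
from h import *
s=observe();p=camera_params("wrist");im=cv2.imread("pics/w6.png").astype(float)
b=cv2.GaussianBlur(im,(5,5),1); d=(b[...,2]-b[...,0])/b.mean(2)
m=(d<.075).astype(np.uint8); 
sub=m[150:290,250:390]; 
for r in sub[::5,::3]: print("".join(".#"[v] for v in r))
m2=np.zeros_like(m); m2[150:290,250:390]=cv2.morphologyEx(sub,cv2.MORPH_OPEN,np.ones((3,3)))
c=max(cv2.findContours(m2,cv2.RETR_EXTERNAL,cv2.CHAIN_APPROX_NONE)[0],key=cv2.contourArea)
hu=cv2.convexHull(c); print(cv2.boundingRect(c),cv2.fitEllipse(hu))
E
```

```text
...............................................
...............................................
...............................................
...............................................
...............................................
...............................................
...............................................
..................#########....................
...............###############.................
..............##################...............
.............####################..............
............######################.............
............######################.............
...........#######################.............
...........#######################.............
............######################.............
............#####################..............
.............####################..............
..............#################................
................#############..................
......................###......................
...............................................
...............................................
...............................................
...............................................
...............................................
...............................................
..#####.................................#####..
(283, 182, 69, 69) ((316.9594421386719, 216.34005737304688), (68.28662872314453, 68.45741271972656), 132.2257537841797)
```

```bash
cat >> h.py <<'E'
def fitcover(p,mask_box,im,guess,z0,r=.032,h=.017,thr=.075):
    """fit (x,y) of a cover with skirt edge at z0 to the neutral-coloured blob"""
    from scipy.optimize import minimize
    b=cv2.GaussianBlur(im.astype(float),(5,5),1); d=(b[...,2]-b[...,0])/b.mean(2)
    x,y,w,hh=mask_box; m=np.zeros(im.shape[:2],np.uint8); m[y:y+hh,x:x+w]=cv2.morphologyEx((d<thr).astype(np.uint8)[y:y+hh,x:x+w],cv2.MORPH_OPEN,np.ones((3,3)))
    c=cv2.convexHull(max(cv2.findContours(m,cv2.RETR_EXTERNAL,cv2.CHAIN_APPROX_NONE)[0],key=cv2.contourArea))
    M=cv2.fillPoly(np.zeros_like(m),[c],1)
    a=np.linspace(0,2*np.pi,60); 
    def cost(v):
        P=np.vstack([np.c_[v[0]+r*np.cos(a),v[1]+r*np.sin(a),0*a+z] for z in (z0,z0+h)])
        H=cv2.convexHull(proj(p,P).astype(np.float32)); A=cv2.fillPoly(np.zeros_like(m),[np.round(H*16).astype(np.int32)],1,shift=4)
        return float((A!=M).sum())
    o=minimize(cost,guess,method="Nelder-Mead",options=dict(initial_simplex=[guess,[guess[0]+.005,guess[1]],[guess[0],guess[1]+.005]],xatol=1e-4))
    return o.x,o.fun,M.sum()
E
python3 - <<'E'
from h import *
s=observe();p=camera_params("wrist");im=cv2.imread("pics/w6.png")
c,f,n=fitcover(p,(250,150,140,140),im,[.516,-.265],.005);print(c,f,n)
print(go([c[0],c[1],.026],2.8928)); print(s["position"])
E
```

```text
[ 0.51753548 -0.2667388 ] 158.0 3739
(array([ -1.2,  -1. , 155.9]), array([-0.01,  0.  , -0.08]))
[ 0.51665369 -0.26546861  0.18188751]
```

{"op": "send_rows", "data": {
  "increments": [
    [[-1,-1,40],[0,0,0],0],
    [[-1,-1,80],[0,0,0],0],
    [[-1,-1,115],[0,0,0],0],
    [[-1,-1,140],[0,0,0],0],
    [[-1,-1,150],[0,0,0],0],
    [[-1,-1,155],[0,0,0],0],
    [[-1,-1,155],[0,0,0],0],
    [[-1,-1,155],[0,0,0],0]
  ]
}}

```text
clock: 11.85
position: [0.5181, -0.2667, 0.0277]
tool_rot: [-3.141, 0.002, 2.892]
force: [-0.1, -0.3, 0.4]
grip_width: 0.0426
finger_force: 0.0
```

{"op": "send_rows", "data": {
  "increments": [
    [[0,0,0],[0,0,0],-1],
    [[0,0,0],[0,0,0],-1],
    [[0,0,0],[0,0,0],-1],
    [[0,0,0],[0,0,0],-1],
    [[0,0,0],[0,0,0],-1],
    [[0,0,0],[0,0,0],-1],
    [[0,0,0],[0,0,0],-1]
  ],
  "newtons": 60
}}

```text
clock: 12.55
position: [0.5178, -0.2667, 0.0271]
tool_rot: [-3.141, 0.001, 2.892]
force: [-1.5, -0.6, 7.8]
grip_width: 0.0136
finger_force: 58.4
```

{"op": "send_rows", "data": {
  "increments": [
    [[0,0,-10],[0,0,0],-1],
    [[0,0,-30],[0,0,0],-1],
    [[0,0,-65],[0,0,0],-1],
    [[0,0,-100],[0,0,0],-1],
    [[0,0,-140],[0,0,0],-1],
    [[0,0,-175],[0,0,0],-1],
    [[0,0,-190],[0,0,0],-1],
    [[0,0,-195],[0,0,0],-1],
    [[0,0,-195],[0,0,0],-1],
    [[0,0,-195],[0,0,0],-1]
  ]
}}

```text
clock: 13.55
position: [0.5168, -0.2661, 0.2203]
tool_rot: [3.141, -0.001, 2.892]
force: [0.8, 0.9, -3.0]
grip_width: 0.0132
finger_force: 58.9
```

```bash
python3 - <<'E'
from h import *
s=observe();print(s["force"],go([.5409,.0253,.222],2.8928))
E
```

```text
[ 0.76103089  0.85387835 -2.97605497] (array([ 48.7, 288.3,  -1.5]), array([ 0.01, -0.08, -0.06]))
```

{"op": "send_rows", "data": {
  "increments": [
    [[3,20,0],[0,0,0],-1],
    [[9,53,0],[0,0,0],-1],
    [[15,90,0],[0,0,0],-1],
    [[22,130,0],[0,0,0],-1],
    [[29,170,0],[0,0,0],-1],
    [[35,210,0],[0,0,0],-1],
    [[41,245,0],[0,0,0],-1],
    [[46,270,0],[0,0,0],-1],
    [[48,284,0],[0,0,0],-1],
    [[49,288,0],[0,0,0],-1]
  ]
}}

```text
clock: 14.55
position: [0.5408, 0.0259, 0.2205]
tool_rot: [-3.141, -0.001, 2.893]
force: [-0.2, -0.8, -1.6]
grip_width: 0.0132
finger_force: 59.0
```

{"op": "send_rows", "data": {
  "increments": [
    [[0,0,0],[0,0,0],-1],
    [[0,0,30],[0,0,0],-1],
    [[0,0,60],[0,0,0],-1],
    [[0,0,80],[0,0,0],-1],
    [[0,0,85],[0,0,0],-1],
    [[0,0,85],[0,0,0],-1],
    [[0,0,85],[0,0,0],-1]
  ]
}}

```text
clock: 15.25
position: [0.5415, 0.0241, 0.1373]
tool_rot: [3.141, 0.001, 2.891]
force: [-0.2, 0.2, -1.1]
grip_width: 0.0141
finger_force: 59.1
```

```bash
python3 - <<'E'
from h import *
s=observe();p=camera_params("wrist");im=grab_frame("wrist");side=grab_frame("side");ps=camera_params("side")
print(s["position"],s["tool_rot"],go([.5409,.0253,s["position"][2]],2.8928))
j=[.5409,.0253,.088];o=s["position"]+[0,0,-.027]
print("wrist jar",proj(p,j),"lid",proj(p,o),"side jar",proj(ps,j),"lid",proj(ps,o))
q=proj(ps,j)[0].astype(int)
a=cv2.resize(im[150:310,220:420],(500,400),interpolation=cv2.INTER_CUBIC);a=np.vstack([a,np.zeros((200,500,3),np.uint8)])
b=cv2.resize(side[q[1]-65:q[1]+55,q[0]-30:q[0]+30],(300,600),interpolation=cv2.INTER_CUBIC)
print(q);cv2.imwrite("pics/w7.png",np.hstack([a,b])); cv2.imwrite("pics/w7f.png",im)
E
```

```text
[0.54154922 0.02411951 0.13726156] [3.14137848e+00 1.12394022e-03 2.89079665e+00] (array([0.9, 0.6, 0.1]), array([ 0.03,  0.09, -0.08]))
wrist jar [[318.75068584 258.38545616]] lid [[316.93344862 274.3920959 ]] side jar [[347.72576116 245.76649369]] lid [[347.53512414 238.3393714 ]]
[347 245]
```

View pics/w7.png

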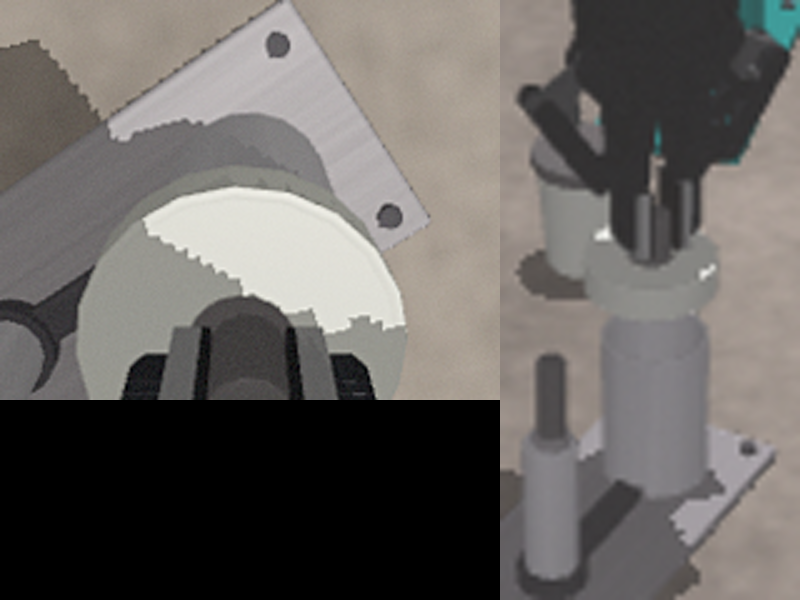

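The last crop shows the cover and lid centred over the jar to about 1 mm (cover x 586–719, jar x 601–709). I'll nudge it and lower, checking the force.

{"op": "send_rows", "data": {
  "increments": [
    [[0.9,0.9,0],[0,0,0],-1],
    [[0.9,0.9,8],[0,0,0],-1],
    [[0.9,0.9,15],[0,0,0],-1],
    [[0.9,0.9,20],[0,0,0],-1],
    [[0.9,0.9,24],[0,0,0],-1],
    [[0.9,0.9,27],[0,0,0],-1],
    [[0.9,0.9,27],[0,0,0],-1]
  ]
}}

```text
clock: 16.05
position: [0.5404, 0.0256, 0.1089]
tool_rot: [-3.141, -0.0, 2.892]
force: [1.8, -2.5, -3.6]
grip_width: 0.0136
finger_force: 58.9
```

{"op": "send_rows", "data": {
  "increments": [
    [[0,0,2],[0,0,0],-1],
    [[0,0,4],[0,0,0],-1],
    [[0,0,6],[0,0,0],-1],
    [[0,0,7],[0,0,0],-1],
    [[0,0,7],[0,0,0],-1]
  ]
}}

```text
clock: 16.55
position: [0.5406, 0.0256, 0.1023]
tool_rot: [-3.142, 0.001, 2.891]
force: [2.1, -3.9, -1.3]
grip_width: 0.0136
finger_force: 59.2
```

{"op": "send_rows", "data": {
  "increments": [
    [[-0.4,-0.6,0],[0,0,0],-1],
    [[-0.4,-0.6,0],[0,0,0],-1],
    [[-0.4,-0.6,1],[0,0,0],-1],
    [[-0.4,-0.6,2],[0,0,0],-1],
    [[-0.4,-0.6,2],[0,0,0],-1]
  ]
}}

```text
clock: 17.05
position: [0.5408, 0.025, 0.101]
tool_rot: [3.141, 0.001, 2.891]
force: [-1.3, -3.8, 15.1]
grip_width: 0.0135
finger_force: 61.1
```

Seated: 15 N at the predicted height. I'll ease off slightly and release.

{"op": "send_rows", "data": {
  "increments": [
    [[0,-0.4,-0.8],[0,0,0],-1],
    [[0,-0.4,-0.8],[0,0,0],-1],
    [[0,-0.4,-0.8],[0,0,0],-1],
    [[0,-0.4,-0.8],[0,0,0],-1]
  ],
  "newtons": 25
}}

```text
clock: 17.45
position: [0.5407, 0.025, 0.1012]
tool_rot: [3.141, 0.0, 2.892]
force: [2.2, -1.1, 4.0]
grip_width: 0.0137
finger_force: 59.7
```

{"op": "send_rows", "data": {
  "increments": [
    [[0,0,0],[0,0,0],-0.3],
    [[0,0,0],[0,0,0],-0.3],
    [[0,0,0],[0,0,0],0],
    [[0,0,0],[0,0,0],0],
    [[0,0,0],[0,0,0],0],
    [[0,0,-10],[0,0,0],0],
    [[0,0,-40],[0,0,0],0.5],
    [[0,0,-75],[0,0,0],1],
    [[0,0,-80],[0,0,0],1],
    [[0,0,-80],[0,0,0],1]
  ]
}}

```text
clock: 18.45
position: [0.5411, 0.0249, 0.1826]
tool_rot: [3.141, 0.002, 2.892]
force: [0.3, 0.6, -0.2]
grip_width: 0.085
finger_force: 0.0
```

{"op": "send_rows", "data": {
  "increments": [
    [[0,0,0],[0,0,0],1],
    [[0,0,0],[0,0,0],1],
    [[0,0,0],[0,0,0],1],
    [[0,0,0],[0,0,0],1]
  ]
}}

```text
clock: 18.85
position: [0.5403, 0.0248, 0.1805]
tool_rot: [-3.141, -0.001, 2.892]
force: [0.2, 0.0, 0.9]
grip_width: 0.0852
finger_force: 0.0
```

```bash
python3 - <<'E'
from h import *
s=observe();p=camera_params("wrist");im=grab_frame("wrist");cv2.imwrite("pics/w8.png",im)
print(s["position"],s["tool_rot"],s["clock"],s["grip_width"])
P=proj(p,[[.5408,.025,.096],[.5408,.025,.120]]);print(P)
q=P[0].astype(int); x0,y0=q[0]-80,q[1]-90
b=cv2.GaussianBlur(im.astype(float),(5,5),1); d=(b[...,2]-b[...,0])/b.mean(2)
g=b.mean(2)
for r in range(y0,y0+180,6): print(r,"".join("#" if g[r,c]<70 else ("o" if d[r,c]<.03 else ("+" if d[r,c]<.075 else ".")) for c in range(x0,x0+160,2)))
r=q[1]; print(g[r,x0:x0+160:4].astype(int)); print(d[r,x0:x0+160:4].round(2))
E
```

```text
[0.54027285 0.0247643  0.18053541] [-3.14113981e+00 -9.29246189e-04  2.89172762e+00] 18.85 0.0851844057719983
[[317.98396715 242.83846509]
 [317.86470822 254.37125757]]
152 .............................................+ooo...............................
158 .........................................+ooooooooo.............................
164 ....................................+ooooooooooooooo+...........................
170 ................................+ooooooooooooooooooooo+.........................
176 ............................+oooooooooooooooooooooooooooo.......................
182 .......................+oooooooooooooooooooooooooooooooooo+.....................
188 ...................+oooooooooooooooooooooooooooooooooooooooo+...................
194 ...............+oooooooo+ooo++o++++++++++++++++++ooooooooooooo+.................
200 ..........++ooooooooooooooo++++++++++++++++++++++++++++ooooooooo+...............
206 ......+o+ooooooooooo+oo+++++++++++++++++++++++++++++++++++oooooooo+.............
212 ..oooo+oo++ooooooooooo++++++++++++++++++++++++++++++++++++++oooooooo+........
[... 1286 characters left out ...]
ooooo+.......................................................................
314 ooo+............................................................................
320 ................................................................................
326 ................................................................................
[102 102  99  99 101 101 100  75  48 105 138 138 138 138 139 138 137  72
  55  61  95  89  69  63 128 180 210 210 199 172 147 172 146 146 149 150
 147 145 148 151]
[0.02 0.02 0.03 0.03 0.03 0.03 0.02 0.01 0.   0.04 0.05 0.05 0.05 0.06
 0.05 0.05 0.05 0.05 0.04 0.05 0.04 0.04 0.04 0.05 0.05 0.05 0.04 0.04
 0.04 0.05 0.05 0.05 0.15 0.14 0.14 0.14 0.15 0.14 0.14 0.14]
```

```bash
cat > fit2.py <<'E'
from h import *
from scipy.optimize import minimize
def fit(im,p,guess,z0):
    b=cv2.GaussianBlur(im.astype(float),(9,9),2); d=(b[...,2]-b[...,0])/b.mean(2)
    M=((d>.034)&(d<.095)).astype(np.uint8); M=cv2.morphologyEx(cv2.morphologyEx(M,cv2.MORPH_OPEN,np.ones((9,9))),cv2.MORPH_CLOSE,np.ones((15,15)))
    q=proj(p,[*guess,z0+.017])[0]; yy,xx=np.mgrid[:480,:640]; M[(xx-q[0])**2+(yy-q[1])**2>62**2]=0
    n,l,st,c=cv2.connectedComponentsWithStats(M); M=(l==1+st[1:,4].argmax()).astype(np.uint8)
    hull=cv2.convexHull(np.argwhere(M)[:,::-1].astype(np.int32)); M=cv2.fillPoly(np.zeros_like(M),[hull],1)
    a=np.linspace(0,2*np.pi,60)
    def cost(v):
        P=np.vstack([np.c_[v[0]+.032*np.cos(a),v[1]+.032*np.sin(a),0*a+z] for z in (z0,z0+.017)])
        H=cv2.convexHull(proj(p,P).astype(np.float32)); A=cv2.fillPoly(np.zeros_like(M),[np.round(H*16).astype(np.int32)],1,shift=4)
        return float((A!=M).sum())
    g=list(guess)
    o=minimize(cost,g,method="Nelder-Mead",options=dict(initial_simplex=[g,[g[0]+.004,g[1]],[g[0],g[1]+.004]],xatol=5e-5))
    return o.x,o.fun,M.sum()
E
python3 - <<'E'
from fit2 import *
p=camera_params("wrist");im=cv2.imread("pics/w8.png");s=observe()
print(s["position"])
for z in (.079,.084): print(z,fit(im,p,[.5408,.025],z))
# knob: dark top ring
g=cv2.GaussianBlur(im,(3,3),0).mean(2);m=((g<80)).astype(np.uint8);m[:, :295]=0;m[:,350:]=0;m[:225]=0;m[275:]=0
y,x=np.nonzero(m);print("knob dark px",x.min(),x.max(),y.min(),y.max(),x.mean(),y.mean())
for r in range(226,276,3): print(r,"".join("%4d"%v for v in g[r,296:346:3]))
E
```

```text
[0.54035421 0.02475941 0.18066832]
0.079 (array([0.53813895, 0.02520708]), np.float64(140.0), np.uint64(6541))
0.084 (array([0.53714437, 0.02550367]), np.float64(275.0), np.uint64(6541))
knob dark px 304 331 232 263 317.73770491803276 245.7172131147541
226  210 209 210 210 211 182 145 128 137 163 204 211 210 211 211 211 210
229  210 209 209 211 153 115 118 121 122 120 120 186 211 210 210 210 211
232  177 211 212 159 111 101  85  67  65  80 118 117 206 210 210 211 210
235  137 152 208 117  67  58  55  59  61  62  65 112 161 210 210 210 210
238  139 135 175  69  63  55  56  59  63  63  64  86 132 211 209 210 210
241  139 138 128  67  62  53  56  71  71  61  65  64 105 171 210 209 210
244  138 138 140  75  57  71 111 126 130 131  84  61 115 137 188 204 173
247  138 138 139 118  55 114 120 123 125 119 124  88 135 138 141 136 137
250  138 138 138 142  74 102  99  89  71  68  72  78 123 139 138 138 138
253  139 139 138 140  68  68  68  70  68  69  68  66 135 139 137 188 140
256  138 139 138 140  99  67  69  68  66  68  68  66 138 138 169 203 172
259  138 138 138 138 128  70  66 100 117  92  68 114 139 138 151 213 190
262  136 138 138 138 139 134  81  76  66  91 124 139 137 137 143 144 139
265  138 138 137 138 138 137 139 139 135 138 139 137 138 139 138 138 137
268  137 138 137 138 138 138 138 138 138 138 138 138 138 138 138 137 137
271  138 137 138 138 138 138 139 138 137 138 138 138 138 138 138 139 138
274  139 139 138 137 137 138 138 138 137 138 138 137 137 138 138 136 137
```

The cover fit at the seated height is good. Its centre is (.538,.025), about 2 mm toward the base from the knob and within its play. I'll descend around the skirt.

```bash
python3 -c "
from h import *
print(go([.5384,.0252,.066],2.8928),observe()['position'])"
```

```text
(array([  1.9,  -0. , 114.7]), array([-0.02, -0.04, -0.06])) [0.54035421 0.02475941 0.18066832]
```

{"op": "send_rows", "data": {
  "increments": [
    [[2,0,20],[0,0,0],1],
    [[2,0,45],[0,0,0],1],
    [[2,0,65],[0,0,0],1],
    [[2,0,85],[0,0,0],1],
    [[2,0,100],[0,0,0],1],
    [[2,0,110],[0,0,0],1],
    [[2,0,114],[0,0,0],1],
    [[2,0,114],[0,0,0],1],
    [[2,0,114],[0,0,0],1]
  ]
}}

```text
clock: 19.8
position: [0.5389, 0.0253, 0.0676]
tool_rot: [3.141, 0.001, 2.892]
force: [0.1, 0.4, -0.2]
grip_width: 0.0855
finger_force: 0.0
```

{"op": "send_rows", "data": {
  "increments": [
    [[0,0,0],[0,0,0],0.65],
    [[0,0,0],[0,0,0],0.65],
    [[0,0,0],[0,0,0],0.55],
    [[0,0,0],[0,0,0],0.5],
    [[0,0,0],[0,0,0],0.4],
    [[0,0,0],[0,0,0],0.2],
    [[0,0,0],[0,0,0],0.2]
  ],
  "newtons": 25
}}

```text
clock: 20.5
position: [0.5388, 0.0253, 0.0677]
tool_rot: [3.141, 0.001, 2.892]
force: [-2.6, 0.6, 10.5]
grip_width: 0.0638
finger_force: 24.8
```

{"op": "send_rows", "data": {
  "increments": [
    [[0,0,-1],[0,0,0],0.2],
    [[0,0,-2],[0,0,0],0.2],
    [[-0.7,0,-3],[0,0,0],0.2],
    [[-1.5,0,-3],[0,0,0],0.2],
    [[-1.5,0,-3],[0,0,0],0.2]
  ],
  "newtons": 30
}}

```text
clock: 21.0
position: [0.5402, 0.0249, 0.0701]
tool_rot: [-3.142, 0.0, 2.892]
force: [0.8, -0.2, -0.7]
grip_width: 0.0638
finger_force: 33.1
```

{"op": "send_rows", "data": {
  "increments": [
    [[0,0,-6],[0,0,0],0.2],
    [[0,0,-12],[0,0,0],0.2],
    [[0,0,-20],[0,0,0],0.2],
    [[0,0,-30],[0,0,0],0.2],
    [[0,0,-42],[0,0,0],0.2],
    [[0,0,-56],[0,0,0],0.2],
    [[0,0,-72],[0,0,0],0.2],
    [[0,0,-86],[0,0,0],0.2],
    [[0,0,-94],[0,0,0],0.2],
    [[0,0,-98],[0,0,0],0.2]
  ]
}}

```text
clock: 22.0
position: [0.5403, 0.025, 0.1692]
tool_rot: [3.141, 0.001, 2.892]
force: [0.4, -0.3, -1.3]
grip_width: 0.0636
finger_force: 33.2
```

{"op": "send_rows", "data": {
  "increments": [
    [[0,0,0],[0,0,0],0.2],
    [[0,0,0],[0,0,0],0.2],
    [[0,0,0],[0,0,0],0.2],
    [[0,0,0],[0,0,0],0.2],
    [[0,0,0],[0,0,0],0.2]
  ]
}}

```text
clock: 22.5
position: [0.5399, 0.0249, 0.1678]
tool_rot: [-3.141, -0.0, 2.892]
force: [-0.5, -0.0, -0.3]
grip_width: 0.0635
finger_force: 33.2
```

```bash
python3 - <<'E'
from h import *
s=observe();print(s["position"],s["tool_rot"],s["force"],s["grip_width"],s["clock"])
side=grab_frame("side");ps=camera_params("side");cv2.imwrite("pics/s9.png",side)
for n,P in dict(covertop=[.5402,.0249,.196],coverbot=[.5402,.0249,.179],knobtop=[.5408,.025,.120],flange=[.5408,.025,.093],rim=[.5408,.025,.088],probe=[.575,-.069,.13]).items(): print(n,proj(ps,P).round(1))
g=side.astype(int).sum(2)//3
for r in range(200,262,2): print(r,"".join("%4d"%v for v in g[r,326:374:2]))
E
```

```text
[0.5399219  0.02486149 0.16782134] [-3.14133797e+00 -4.34351011e-04  2.89163314e+00] [-0.54427954 -0.02334049 -0.30055456] 0.06353706329773466 22.5
covertop [[347.4 207. ]]
coverbot [[347.4 213.3]]
knobtop [[347.6 234.7]]
flange [[347.6 244.1]]
rim [[347.6 245.8]]
probe [[326.4 252.6]]
200   49  50  47  48  50  50  51 122 127 137 149 114  91  87  75  73  50  47  57 105  65 125  95 149
202   50  51  49  49  48  50 145 218 220 220 219 221 221 221 219 165  57  48  47 106  65 115 151 152
204   50  49  51  50  49  49 130 131 132 132 133 133 132 132 132 131 133  58  49  92  66  96 150 153
206   54  64  49  50  52  66 132 132 132 133 136 139 133 133 132 132 132 132  51  93  82 143 150 153
208  114  83  48  51  97  91 129 132 132 110 117 122 125 129 132 132 132 131  52  94  65 150 148 150
210  115  97  48  51  97  92 129 132 132 131 134 118 132 132 132 133 132 187  62  94 143 143 145 152
212  114  97  50  51  93  93 128 132 132 132 132 132 132 131 133 131 135 128  62 106 151 152 150 150
214   83  88  51  51  82 107 130 134 141 141 132 134 139 141 138 137 132 128 149 150 150 152 153 154
216  
[... 1617 characters left out ...]
31 133 134 134 136 139  76  74  75  75  75  75  75  75  75  75 108 146 151 153 152 151 152 151
250  118 116 138 136 137 138 115  78  79  76  74  73  75  77  78 106 120 143 144 148 149 150 154 153
252   74  74 119 142 138 134 115 123 126 117 104  92 107 129 124 122 120 149 152 153 152 151 150 148
254   76  76 122 143 140 139 114 124 126 127 129 132 131 129 125 122 121 147 150 153 155 153 149 151
256   77  76 116 136 139 139 115 123 126 128 129 132 131 129 124 122 127 148 150 151 153 150 150 147
258   76  77 115 139 138 137 115 123 127 127 129 132 131 129 124 122 130 148 147 147 146 143 148 147
260   78  76 117 141 139 137 115 123 126 128 129 132 130 128 125 122 127 145 150 151 147 147 150 149
```

The inner lid shows seated and level on the jar, the cover is held above it at the right height, and the probe is home. Handing in.

```bash
python3 -c "
from workcell import *
print(job_done())"
```

```text
the job is handed in; nothing more can be done
None
```

I handed the job in at 22.6 s: probe home in the well, inner lid seated in the jar, and the cover held level 10 cm above where it sat; the result of the judging was not reported.

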